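# Clamp down the casting chamber's lid crosswise

### The arm

A 7-joint arm with a two-finger parallel gripper is mounted at the origin on the work surface. World frame = base frame: x ahead of the robot, y to its left, z up, the work surface at z = 0. Lengths are in mm, angles in rad, forces in N, time in s.
With the tool pointing down it reaches from about 425 to 875 mm from the base axis. Payload 8.4 kg.
Tool frame: the origin (TCP) lies at the very end of the fingers, on their centre line; the grasp point (between the pads) lies 19 mm behind it; z points along the fingers, y is the line along which they close (so a half turn about z gives the same grasp; the last joint's range is limited). The gripper opens to 87 mm and grips with 3 to 60 N. Pads are 19 mm wide; open, the fingers measure 117 mm over their backs; the gripper's body (75 mm by 190 mm) begins 51 mm behind the grasp point.
Start: joints at [1.231, 0.333, 0.04, 1.465, -0.013, 1.343, -0.059], TCP at [154.991, -631.222, 222.546] pointing down, gripper open.
Joint ranges: [-2.58, 2.58], [-0.38, 2.09], [-1.3, 1.39], [0.25, 2.4], [-1.5, 4.64], [0.08, 2.09], [-2.65, 2.65]. Speed limits (rad/s): [2.22, 2.22, 2.79, 2.79, 3.14, 3.14, 3.14].

### API

Orientations are given as a unit quaternion [w, x, y, z].
In Python, from cell import monitor, viewer, workorder gives the robot as it stands.
- The arm moves only by the tool servo_tool, never from a script. Its argument "moves" is a list that holds one entry, the list of rows, each a list of 6 numbers: the shift along the tool's x, y, z in m, then the turn, a rotation vector about the tool's x, y, z in units of 5 degrees (1.0 is 5 degrees). A call has 1 to 12 rows; each row is the pose to reach, as a shift and turn from the pose commanded when the call began, along the tool's axes at that moment; what a row does not reach only later rows make up. A row lasts 1/10 s, in which the tool goes at most 50 mm and 8.59 degrees, less where a joint would pass 70% of its speed; a pose out of reach is approached as far as the arm can. A call with a gripper value outside its range is refused whole. "gripper" is the opening, from 0 (shut) to 1 (fully open), set as the call begins (left out, the last holds). The fingers move at their own pace and stop on an object; "grip_force" is the grip in N (left out, the last holds). Time passes only in rows, so rows that repeat a pose let the fingers close. It gives the time, the measured TCP pose, the force, the opening and the grip force at its end, in the units of the state.
- monitor.state(): the state, without advancing time (a new reading comes with each control period).
- viewer.snapshot(name): name is "side" or "top"; returns a dict with "color" (480x640x3 uint8, red, green, blue), "depth" (480x640 float32, mm along the optical axis (not along the pixel's ray), 0 where there is no reading), "fx", "fy", "cx", "cy" (pixels), "origin" and "rotation" of the camera in the world. Camera axes: x right, y up, looking along -z (the intrinsics and any distortion apply to the point x, -y, -z); pixel columns grow to the right and rows downward; lengths in mm; the calibration is good to about 2 mm. A picture is of the moment at which its call begins.
- workorder.close_job(): hands the job in; it is judged then, once.
The state is a dict: "time_s": time; "joint_pos": joint angles; "qd": joint speeds; "tau": joint torques, N m; "tcp_pos": TCP position; "eef_rot": TCP orientation; "ft_force": force on the tool from outside, world axes, zero at the start; "torque": the same for the moment, N m; "grip_width": opening from 0.0 (shut) to 1.0 (fully open); "finger_force": force on a finger pad.
Only numpy, scipy, OpenCV 4.12 (cv2) and the standard library are available. Lean on these libraries where they do the work, as an engineer would, in place of code of your own. Each camera call takes 0.05 s, during which the arm holds its last target. There are 200 camera calls.

### The job

Close the lid of the casting chamber with its four T-bar knobs, turning them clockwise in crisscross order over two passes: in the first pass turn a knob until you feel it bite and then about a tenth of a turn (36 degrees) more, then do the knob opposite, then the other opposite pair; in the second pass give each knob another tenth of a turn in the same crosswise way. Do not overtighten any of them or run one ahead of its pass, do not lean on the chamber, and leave the other things where they are.

Things in the scene. Friction and masses are not known exactly. Their poses are not given: they have to be found in the camera images.
- chamber: Fixed round aluminium chamber with steel lid, 252 mm across, lid top 120 mm above the bench. Origin: centre of underside. Four identical clamp screws stand on the lid at radius 98 mm, numbered 0, 1, 2, 3 at 0, 90, 180, 270 degrees from the chamber's x axis, anticlockwise from above: 0 is opposite 2, 1 opposite 3. Inside the circle: gauge and valve 21 mm high, a loose washer.
- grip_0 (a point): Centre of the black T-bar knob of clamp screw 0, on its upright axis, 160 mm above the bench. Bar 64 mm long (this frame's x), 12 mm thick (y), 18 mm high, centred here; below it only an 11 mm stem, then a 29 mm round pad whose top is 27 mm below this point. Turns about the upright axis without rising or sinking; CLOCKWISE from above tightens. Stays where it is left.
- grip_1 (a point): Centre of the black T-bar knob of clamp screw 1, on its upright axis, 160 mm above the bench. Bar 64 mm long (this frame's x), 12 mm thick (y), 18 mm high, centred here; below it only an 11 mm stem, then a 29 mm round pad whose top is 27 mm below this point. Turns about the upright axis without rising or sinking; CLOCKWISE from above tightens. Stays where it is left.
- grip_2 (a point): Centre of the black T-bar knob of clamp screw 2, on its upright axis, 160 mm above the bench. Bar 64 mm long (this frame's x), 12 mm thick (y), 18 mm high, centred here; below it only an 11 mm stem, then a 29 mm round pad whose top is 27 mm below this point. Turns about the upright axis without rising or sinking; CLOCKWISE from above tightens. Stays where it is left.
- grip_3 (a point): Centre of the black T-bar knob of clamp screw 3, on its upright axis, 160 mm above the bench. Bar 64 mm long (this frame's x), 12 mm thick (y), 18 mm high, centred here; below it only an 11 mm stem, then a 29 mm round pad whose top is 27 mm below this point. Turns about the upright axis without rising or sinking; CLOCKWISE from above tightens. Stays where it is left.
- pad_0 (a joint): Downward travel of the pad under knob 0, m. The knob spins idle (0.02 N m) for 0.1 to 0.65 rad, unseen and different for each; then it bites: resistance climbs over 0.08 rad of springy give (3 N m/rad, springs back on release) to 0.25 N m, then rises 0.06 per rad while the pad sinks 0.25 mm per rad and stays. Reading far too coarse for this: go by feel.
- pad_1 (a joint): Downward travel of the pad under knob 1, m. The knob spins idle (0.02 N m) for 0.1 to 0.65 rad, unseen and different for each; then it bites: resistance climbs over 0.08 rad of springy give (3 N m/rad, springs back on release) to 0.25 N m, then rises 0.06 per rad while the pad sinks 0.25 mm per rad and stays. Reading far too coarse for this: go by feel.
- pad_2 (a joint): Downward travel of the pad under knob 2, m. The knob spins idle (0.02 N m) for 0.1 to 0.65 rad, unseen and different for each; then it bites: resistance climbs over 0.08 rad of springy give (3 N m/rad, springs back on release) to 0.25 N m, then rises 0.06 per rad while the pad sinks 0.25 mm per rad and stays. Reading far too coarse for this: go by feel.
- pad_3 (a joint): Downward travel of the pad under knob 3, m. The knob spins idle (0.02 N m) for 0.1 to 0.65 rad, unseen and different for each; then it bites: resistance climbs over 0.08 rad of springy give (3 N m/rad, springs back on release) to 0.25 N m, then rises 0.06 per rad while the pad sinks 0.25 mm per rad and stays. Reading far too coarse for this: go by feel.
- tape_roll: Loose roll of paper tape, 100 mm across, 40 mm high, lying flat. Origin: centre of the underside. Bystander.
- mix_cup: Loose white cup, 84 mm across, 100 mm high. Origin: centre of the underside. Bystander.
- resin_bottle: Loose orange bottle, 60 mm across, 160 mm high. Origin: centre of the underside. Bystander.
- bar_clamp: Loose steel bar clamp lying flat, about 220 x 110 x 26 mm, bar along its x, jaws to its +y. Origin: centre of the underside. Bystander.
- sanding_block: Loose cork sanding block 100 x 62 x 34 mm. Origin: centre of the underside. Bystander.
- stir_stick: Loose wooden stir stick 200 x 26 x 5 mm, flat on the bench. Origin: centre of the underside. Bystander.
- spare_washer: Loose steel washer, 30 mm across, 4 mm thick, lying on the lid. Origin: centre of the underside. Bystander.

How it is judged:
By the outcome, as a careful person would: the job done as asked, in the order asked, and still so for the second after the job is handed in, with the robot touching nothing.
It also fails if it takes over 72 s, if anything falls off the work surface, if the arm or the gripper's body presses on something with over 40 N, if the wrist force passes 120 N, or if a joint passes its speed limit or range.

## Working session

There is one attempt and no reset: what is moved stays moved. The work goes in short steps, Python scripts to look and compute and a tool call to move; the robot and the scene stay as the last step left them, time stands still between calls to the robot, and variables do not carry over. Pictures are saved under pics/ and viewed, at most 10 in all, crops included, and the job is handed in when it is done.

Besides the shell and the picture viewer there is one more tool, called as name([rows], argument=value, ...), one row to a line, values as JSON. servo_tool: Moves the arm, as the interface text tells. Its arguments: {"type":"object","properties":{"moves":{"type":"array"},"gripper":{"type":"number"},"grip_force":{"type":"number"}},"required":["moves"]}

```bash
mkdir -p pics; python3 - <<'E'
from cell import monitor, viewer
import cv2, numpy as np
s=monitor.state(); print({k:(np.round(v,4).tolist()) for k,v in s.items()})
for n in("top","side"):
    d=viewer.snapshot(n); cv2.imwrite(f"pics/{n}0.png",d["color"][:,:,::-1]); np.savez(f"{n}0.npz",**d)
    print(n,d["fx"],d["fy"],d["cx"],d["cy"],d["origin"],np.round(d["rotation"],4).tolist(),[k for k in d])
E
```

```text
{'time_s': 0.0, 'joint_pos': [1.2308, 0.3339, 0.0399, 1.4663, -0.0134, 1.3433, -0.0585], 'qd': [-0.0005, 0.0019, -0.0011, 0.0003, -0.0001, 0.001, 0.0011], 'tau': [-0.0, -65.6345, 1.3352, -40.3808, -0.0598, 0.0448, 0.0001], 'tcp_pos': [154.8492, -630.7863, 221.6479], 'eef_rot': [-0.0008, 0.9928, 0.1201, -0.0002], 'ft_force': [0.3735, 0.4416, -0.2065], 'torque': [0.0355, -0.0137, 0.0478], 'finger_force': 0.0, 'grip_width': 1.006}
top 564.6847982932766 564.6847982932766 318.69888106980676 237.70870206978148 [ 360.98738907   59.8210862  1156.11345766] [-0.6751, -0.0702, 0.0799, 0.7301] ['color', 'depth', 'fx', 'fy', 'cx', 'cy', 'origin', 'rotation']
side 539.0651871255317 539.0651871255317 325.47194799671604 242.19979776045344 [ 138.99265874 -493.57103137  818.81320865] [0.869, 0.3635, -0.1214, -0.3129] ['color', 'depth', 'fx', 'fy', 'cx', 'cy', 'origin', 'rotation']
```

View pics/top0.png

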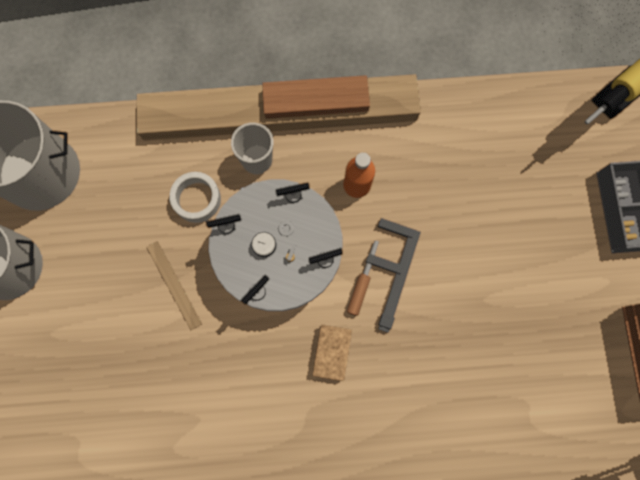

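The top view shows the chamber centred near pixel (276,244), with black bars at about (292,189), (325,257), (256,289) and (224,221). The bottle is at (358,178) and the cup at (253,147).

```bash
cat > vis.py <<'E'
import numpy as np, cv2
from scipy.spatial.transform import Rotation as R
def rot(d):
    q=np.asarray(d["rotation"],float)
    return R.from_quat(np.r_[q[1:],q[0]]).as_matrix() if q.size==4 else q
def cloud(d):
    v,u=np.mgrid[:480,:640]; z=d["depth"].astype(float)
    P=np.stack([(u-d["cx"])/d["fx"]*z,-(v-d["cy"])/d["fy"]*z,-z],-1)
    return P@rot(d).T+np.asarray(d["origin"])
def bars(d,zlo=158,zhi=180):
    P=cloud(d); c=d["color"].astype(int)
    m=((c.max(-1)<70)&(P[...,2]>zlo)&(P[...,2]<zhi)&(d["depth"]>0)).astype(np.uint8)
    n,l,st,ce=cv2.connectedComponentsWithStats(m); out=[]
    for i in range(1,n):
        if st[i,4]<60: continue
        p=P[l==i]; (cx,cy),(w,h),a=cv2.minAreaRect(p[:,:2].astype(np.float32))
        ev,V=np.linalg.eigh(np.cov(p[:,:2].T)); ang=np.degrees(np.arctan2(V[1,1],V[0,1]))%180
        out.append((np.round([cx,cy],1).tolist(),np.round(np.median(p[:,2]),1),round(ang,1),np.round([w,h],0).tolist(),int(st[i,4]),ce[i].round().tolist()))
    return out
E
python3 - <<'E'
from vis import *
for n in("top","side"):
    d=dict(np.load(f"{n}0.npz")); P=cloud(d)
    print(n,P[470,320].round(1),P[240,320].round(1))
    for b in bars(d): print(b)
    m=(np.abs(P[...,2]-120)<6)&(d["depth"]>0)
    l,nn=None,None
    n2,l,st,ce=cv2.connectedComponentsWithStats(m.astype(np.uint8)); i=1+st[1:,4].argmax()
    p=P[l==i][:,:2].astype(np.float32); print("lid",cv2.minEnclosingCircle(p),np.median(P[l==i][:,2]))
d=dict(np.load("top0.npz")); P=cloud(d)
for n,uv in dict(bottle=(362,160),cup=(253,130),cup2=(270,147),handle=(360,295),tape=(195,176)).items(): print(n,P[uv[1],uv[0]].round())
E
```

```text
top [153.4  67.4  -2.1] [579.1  34.6 121. ]
([802.8, -543.6], np.float64(172.7), np.float64(126.3), [32.0, 56.0], 493, [614.0, 97.0])
([669.1, 79.1], np.float64(167.6), np.float64(98.2), [10.0, 60.0], 203, [292.0, 189.0])
([619.3, 206.7], np.float64(167.3), np.float64(98.1), [10.0, 61.0], 210, [223.0, 221.0])
([540.6, 29.0], np.float64(167.4), np.float64(102.6), [10.0, 60.0], 203, [325.0, 256.0])
([490.3, 157.6], np.float64(167.5), np.float64(132.9), [10.0, 62.0], 209, [254.0, 290.0])
lid ((581.6514892578125, 118.42081451416016), 125.89338684082031) 119.25731932466965
side [ 333.  -221.2   -0.5] [539.2  28.9 168. ]
([619.7, 208.2], np.float64(166.3), np.float64(99.2), [14.0, 62.0], 194, [295.0, 174.0])
([670.1, 79.6], np.float64(166.2), np.float64(99.8), [14.0, 64.0], 226, [358.0, 196.0])
([491.0, 158.6], np.float64(166.1), np.float64(133.3), [14.0, 63.0], 259, [255.0, 215.0])
([541.0, 29.7], np.float64(166.5), np.float64(102.7), [14.0, 65.0], 270, [321.0, 241.0])
lid ((581.7938232421875, 120.1021957397461), 127.80380249023438) 119.06757832815401
bottle [717. -55. 158.]
cup [828. 152.  76.]
cup2 [779. 118. 100.]
handle [481. -39.  26.]
tape [752. 280.  39.]
```

View pics/side0.png

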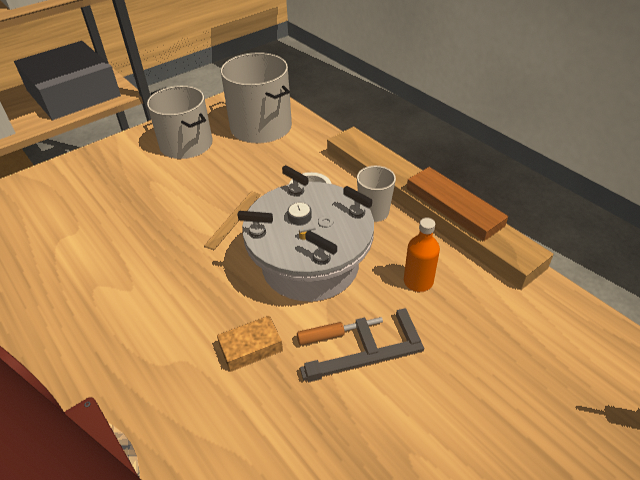

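The side view confirms four black bars with tops at about z 168: (295,174), (358,196), (255,215) and (321,241). Nothing tall stands close to them. Next is the planning helper, then the first approach to knob D at (540.5, 28.9).

```bash
cat > h.py <<'E'
import json,sys,numpy as np
from cell import monitor
K=dict(A=(669.7,79.1),B=(619.6,208.0),C=(490.5,158.2),D=(540.6,29.1))
def load():
    try: return json.load(open("cmd.json"))
    except Exception: return [154.991,-631.222,222.546,13.8]
def to(x,y,z,th):
    X,Y,Z,T=load(); c,s=np.cos(np.radians(T)),np.sin(np.radians(T)); dx,dy=x-X,y-Y
    print("row:",np.round([(c*dx+s*dy)/1e3,(s*dx-c*dy)/1e3,-(z-Z)/1e3],4).tolist(),"turn",round((T-th)/5,3))
def done(a,b,z,turn):
    "record the last row sent (m, units of 5 deg)"
    X,Y,Z,T=load(); c,s=np.cos(np.radians(T)),np.sin(np.radians(T)); a*=1e3;b*=1e3
    json.dump([X+c*a+s*b,Y+s*a-c*b,Z-z*1e3,T-turn*5],open("cmd.json","w"))
def st():
    s=monitor.state(); q=s["eef_rot"]
    print("t",round(s["time_s"],2),"tcp",np.round(s["tcp_pos"],1),"ang",round(np.degrees(2*np.arctan2(q[2],q[1]))%360,2),"F",np.round(s["ft_force"],1),"M",np.round(s["torque"],3),"j7",round(s["joint_pos"][6],3),"w",round(s["grip_width"],3),"ff",round(s["finger_force"],1),"cmd",np.round(load(),1))
E
python3 - <<'E'
from h import *
st(); to(540.6,29.1,205,102.6)
from cell import viewer
for i in range(5): viewer.snapshot("top"); s=monitor.state(); print(np.round(s["torque"],3),np.round(s["tcp_pos"],2))
E
```

```text
t 0.1 tcp [ 154.9 -630.9  221.7] ang 13.79 F [-0.   0.4 -0.5] M [-0.04  -0.039 -0.056] j7 -0.058 w 0.999 ff 0.0 cmd [ 155.  -631.2  222.5   13.8]
row: [0.532, -0.5493, 0.0175] turn -17.76
[-0.034 -0.012  0.011] [ 154.89 -630.87  221.83]
[-0.041 -0.028  0.004] [ 154.94 -630.99  222.04]
[0.004 0.001 0.001] [ 154.92 -631.03  222.1 ]
[ 0.021 -0.001  0.033] [ 154.97 -631.07  222.24]
[-0.018 -0.009  0.038] [ 154.98 -631.12  222.32]
```

servo_tool([
  [[0.5319, -0.5494, -0.01, 0, 0, -17.76], [0.5319, -0.5494, -0.01, 0, 0, -17.76], [0.5319, -0.5494, -0.01, 0, 0, -17.76], [0.5319, -0.5494, -0.01, 0, 0, -17.76], [0.5319, -0.5494, -0.01, 0, 0, -17.76], [0.5319, -0.5494, -0.01, 0, 0, -17.76], [0.5319, -0.5494, -0.01, 0, 0, -17.76], [0.5319, -0.5494, -0.01, 0, 0, -17.76], [0.5319, -0.5494, -0.01, 0, 0, -17.76], [0.5319, -0.5494, -0.01, 0, 0, -17.76], [0.5319, -0.5494, -0.01, 0, 0, -17.76], [0.5319, -0.5494, -0.01, 0, 0, -17.76]],
], gripper=0.45, grip_force=50)

```text
time_s: 1.55
tcp_pos: [458.1, -111.3, 230.8]
eef_rot: [0.001, 0.625, 0.781, -0.0]
ft_force: [1.2, -0.2, -0.9]
grip_width: 0.451
finger_force: 0.0
```

```bash
python3 - <<'E'
from h import *
json.dump([457.9,-112.0,230.5,102.6],open("cmd.json","w"))
st(); to(540.6,29.1,190,102.6)
E
```

```text
t 1.55 tcp [ 458.1 -111.3  230.8] ang 102.7 F [ 1.2 -0.2 -0.9] M [-0.026 -0.179 -0.046] j7 0.378 w 0.451 ff 0.0 cmd [ 457.9 -112.   230.5  102.6]
row: [0.1197, 0.1115, 0.0405] turn 0.0
```

servo_tool([
  [[0.1197, 0.1115, 0.0405, 0, 0, 0], [0.1197, 0.1115, 0.0405, 0, 0, 0], [0.1197, 0.1115, 0.0405, 0, 0, 0], [0.1197, 0.1115, 0.0405, 0, 0, 0], [0.1197, 0.1115, 0.0405, 0, 0, 0], [0.1197, 0.1115, 0.0405, 0, 0, 0], [0.1197, 0.1115, 0.0405, 0, 0, 0]],
])

```text
time_s: 2.25
tcp_pos: [540.0, 26.6, 190.2]
eef_rot: [0.0, 0.626, 0.78, -0.0]
ft_force: [-0.3, -0.1, -0.5]
grip_width: 0.448
finger_force: 0.0
```

```bash
python3 - <<'E'
from h import *
from cell import viewer
import cv2
done(0.1197,0.1115,0.0405,0)
d=viewer.snapshot("side"); cv2.imwrite("pics/s1.png",cv2.resize(d["color"][150:350,200:460,::-1],(780,600)))
st(); to(540.6,29.1,143,102.6)
E
```

```text
t 2.3 tcp [540.1  26.5 190.3] ang 102.48 F [-0.4  0.  -0. ] M [ 0.016 -0.063 -0.056] j7 -0.021 w 0.449 ff 0.0 cmd [540.6  29.1 190.  102.6]
row: [-0.0, -0.0, 0.047] turn 0.0
```

View pics/s1.png

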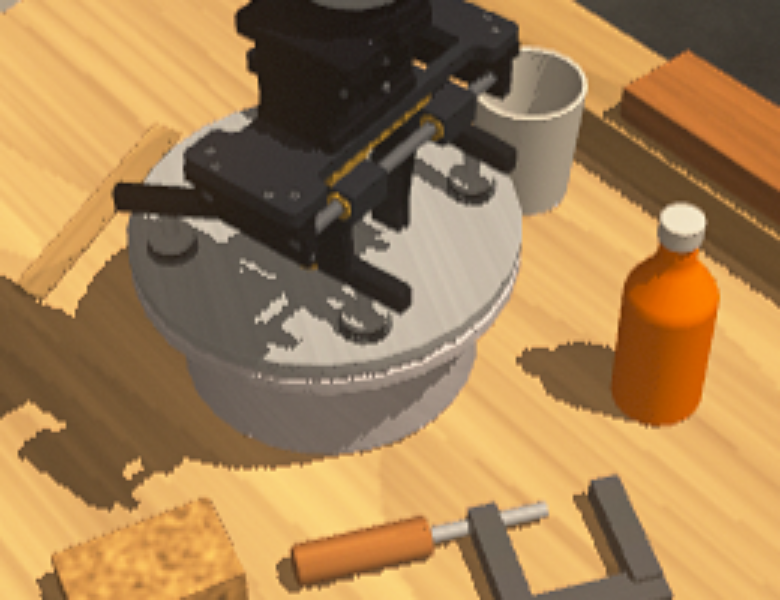

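The gripper straddles knob D's bar, which shows at about (370,280) in the crop. I'll descend now.

servo_tool([
  [[0.002, 0.0, 0.047, 0, 0, 0], [0.002, 0.0, 0.047, 0, 0, 0], [0.002, 0.0, 0.047, 0, 0, 0], [0.002, 0.0, 0.047, 0, 0, 0]],
])

```text
time_s: 2.7
tcp_pos: [540.6, 29.6, 144.8]
eef_rot: [0.001, 0.626, 0.78, 0.001]
ft_force: [-0.8, 0.1, 0.2]
grip_width: 0.451
finger_force: 0.0
```

servo_tool([
  [[0, 0, 0, 0, 0, 0], [0, 0, 0, 0, 0, 0], [0, 0, 0, 0, 0, 0], [0, 0, 0, 0, 0, 0], [0, 0, 0, 0, 0, 0], [0, 0, 0, 0, 0, 0]],
], gripper=0.0, grip_force=50)

```text
time_s: 3.3
tcp_pos: [541.7, 30.4, 143.6]
eef_rot: [0.001, 0.625, 0.78, 0.002]
ft_force: [8.9, 0.9, -2.8]
grip_width: 0.138
finger_force: 50.0
```

```bash
python3 - <<'E'
from h import *
st()
E
```

```text
t 3.3 tcp [541.7  30.4 143.6] ang 102.6 F [ 8.9  0.9 -2.8] M [ 0.19  -1.857 -0.046] j7 -0.053 w 0.138 ff 50.0 cmd [540.6  29.1 190.  102.6]
```

servo_tool([
  [[0, 0.0015, 0, 0, 0, 1.5], [0, 0.0015, 0, 0, 0, 2.3], [0, 0.0015, 0, 0, 0, 2.3], [0, 0.0015, 0, 0, 0, 2.3], [0, 0.0015, 0, 0, 0, 2.3]],
])

```text
time_s: 3.8
tcp_pos: [541.9, 30.5, 143.4]
eef_rot: [0.0, 0.7, 0.714, 0.001]
ft_force: [2.9, 1.4, 3.8]
grip_width: 0.134
finger_force: 50.0
```

```bash
cat > m.py <<'E'
import numpy as np
from cell import monitor, viewer
def rd(n=4):
    S=[]
    for i in range(n):
        viewer.snapshot("top"); s=monitor.state(); q=s["eef_rot"]
        S.append(np.r_[s["tcp_pos"],np.degrees(2*np.arctan2(q[2],q[1]))%360,s["ft_force"],s["torque"]])
    S=np.mean(S,0)
    print("t",round(s["time_s"],2),"tcp",S[:3].round(1),"ang",S[3].round(2),"F",S[4:7].round(1),"M",S[7:].round(3),"j7",round(s["joint_pos"][6],2))
if __name__=="__main__": rd()
E
python3 m.py
```

```text
t 4.0 tcp [541.9  30.5 143.4] ang 91.15 F [4.4 0.9 4.5] M [ 0.218 -0.941  0.029] j7 -0.25
```

servo_tool([
  [[0, 0.001, 0, 0, 0, 1.3], [0, 0.001, 0, 0, 0, 1.3], [0, 0.001, 0, 0, 0, 1.3], [0, 0.001, 0, 0, 0, 1.3]],
])

```text
time_s: 4.4
tcp_pos: [542.1, 30.5, 143.3]
eef_rot: [-0.0, 0.739, 0.673, -0.0]
ft_force: [0.9, 1.1, 8.2]
grip_width: 0.135
finger_force: 50.0
```

```bash
python3 m.py
```

```text
t 4.6 tcp [542.1  30.5 143.3] ang 84.64 F [1.  0.8 7.9] M [ 0.189 -0.109  0.144] j7 -0.36
```

Knob D has bitten: Mz is 0.144, which puts the onset at about 87.0 deg. I'll finish its first-pass turn with a target of about 48.6 deg and relieve the slight downward push.

servo_tool([
  [[0, 0, -0.0003, 0, 0, 1.5], [0, 0, -0.0003, 0, 0, 3.0], [0, 0, -0.0003, 0, 0, 4.5], [0, 0, -0.0003, 0, 0, 6.0], [0, 0, -0.0003, 0, 0, 7.2], [0, 0, -0.0003, 0, 0, 7.2], [0, 0, -0.0003, 0, 0, 7.2], [0, 0, -0.0003, 0, 0, 7.2]],
])

```text
time_s: 5.4
tcp_pos: [542.2, 30.6, 143.4]
eef_rot: [-0.0, 0.911, 0.413, 0.0]
ft_force: [2.5, 1.5, 5.4]
grip_width: 0.128
finger_force: 50.0
```

```bash
python3 m.py; python3 - <<'E'
from h import *
# D true centre ~ (542.2,30.4): shift all by measured offset
json.dump([542.2,30.5,143.3,48.6],open("cmd.json","w"))
to(621.2,209.4,190,98.6); to(621.2,209.4,143,98.6); to(542.2,30.5,190,48.6)
E
```

```text
t 5.6 tcp [542.2  30.6 143.4] ang 48.84 F [1.9 1.8 5.4] M [ 0.456 -0.441  0.208] j7 -0.96
row: [0.1864, -0.059, -0.0467] turn -10.0
row: [0.1864, -0.059, 0.0003] turn -10.0
row: [0.0, 0.0, -0.0467] turn 0.0
```

servo_tool([
  [[0, 0, 0, 0, 0, 0], [0, 0, 0, 0, 0, 0], [0, 0, 0, 0, 0, 0], [0, 0, -0.0467, 0, 0, 0], [0, 0, -0.0467, 0, 0, 0], [0.1864, -0.059, -0.0467, 0, 0, -10.0], [0.1864, -0.059, -0.0467, 0, 0, -10.0], [0.1864, -0.059, -0.0467, 0, 0, -10.0], [0.1864, -0.059, -0.0467, 0, 0, -10.0], [0.1864, -0.059, -0.0467, 0, 0, -10.0], [0.1864, -0.059, -0.0467, 0, 0, -10.0], [0.1864, -0.059, -0.0467, 0, 0, -10.0]],
], gripper=0.45)

```text
time_s: 6.8
tcp_pos: [621.0, 209.2, 189.2]
eef_rot: [-0.0, 0.651, 0.759, -0.0]
ft_force: [1.0, -0.8, -0.4]
grip_width: 0.454
finger_force: 0.0
```

```bash
python3 - <<'E'
from h import *
done(0.1864,-0.059,-0.0467,-10)
from m import rd; rd(2)
from vis import *; from cell import viewer
for n in("side","top"):
    print(n)
    for b in bars(viewer.snapshot(n)): print(b)
st(); to(621.2,209.4,143,98.6)
E
```

```text
t 6.9 tcp [621.1 208.8 189.5] ang 98.41 F [-0.2 -0.6  0.5] M [ 0.002 -0.14   0.002] j7 -0.47
side
([618.5, 207.0], np.float64(165.6), np.float64(101.2), [12.0, 62.0], 154, [297.0, 176.0])
([669.9, 79.6], np.float64(166.5), np.float64(98.9), [14.0, 63.0], 217, [358.0, 196.0])
([489.9, 158.5], np.float64(166.3), np.float64(132.8), [15.0, 63.0], 269, [255.0, 216.0])
([540.7, 29.4], np.float64(167.5), np.float64(53.7), [65.0, 11.0], 191, [321.0, 241.0])
top
([803.0, -543.9], np.float64(172.8), np.float64(125.6), [32.0, 53.0], 476, [614.0, 97.0])
([668.9, 79.4], np.float64(167.3), np.float64(98.1), [9.0, 59.0], 182, [292.0, 189.0])
t 7.0 tcp [621.3 208.6 189.9] ang 98.4 F [ 1.1 -0.1  0.1] M [-0.007 -0.095 -0.003] j7 -0.471 w 0.451 ff 0.0 cmd [621.2 209.3 190.   98.6]
row: [0.0001, -0.0, 0.047] turn 0.0
```

servo_tool([
  [[0, 0.0, 0.047, 0, 0, 0], [0, 0.0, 0.047, 0, 0, 0], [0, 0.0, 0.047, 0, 0, 0], [0, 0.0, 0.047, 0, 0, 0], [0, 0.0, 0.047, 0, 0, 0]],
])

```text
time_s: 7.5
tcp_pos: [622.0, 209.6, 144.9]
eef_rot: [0.001, 0.652, 0.758, 0.001]
ft_force: [0.2, -0.7, -1.1]
grip_width: 0.447
finger_force: 0.0
```

servo_tool([
  [[0, 0, 0, 0, 0, 0], [0, 0, 0, 0, 0, 0], [0, 0, 0, 0, 0, 0], [0, 0, 0, 0, 0, 0], [0, 0, 0, 0, 0, 0], [0, 0, 0, 0, 0, 1.5], [0, 0, 0, 0, 0, 2.3], [0, 0, 0, 0, 0, 2.3], [0, 0, 0, 0, 0, 2.3], [0, 0, 0, 0, 0, 2.3]],
], gripper=0.0)

```text
time_s: 8.5
tcp_pos: [621.1, 209.2, 142.9]
eef_rot: [-0.0, 0.724, 0.69, -0.0]
ft_force: [-1.7, -0.6, 2.3]
grip_width: 0.127
finger_force: 50.0
```

```bash
python3 m.py
```

```text
t 8.7 tcp [621.1 209.2 143. ] ang 87.15 F [-1.8 -0.7  2.1] M [-0.184  0.341  0.016] j7 -0.67
```

servo_tool([
  [[0, 0, 0, 0, 0, 1.3], [0, 0, 0, 0, 0, 1.3], [0, 0, 0, 0, 0, 1.3], [0, 0, 0, 0, 0, 1.3]],
])

```text
time_s: 9.1
tcp_pos: [621.1, 209.1, 142.9]
eef_rot: [-0.0, 0.762, 0.648, -0.0]
ft_force: [-3.5, -1.8, 3.4]
grip_width: 0.133
finger_force: 50.0
```

```bash
python3 m.py
```

```text
t 9.3 tcp [621.1 209.2 143. ] ang 80.67 F [-3.3 -1.1  3.4] M [-0.22   0.693  0.079] j7 -0.78
```

servo_tool([
  [[0, 0, 0, 0, 0, 0.6], [0, 0, 0, 0, 0, 0.6], [0, 0, 0, 0, 0, 0.6], [0, 0, 0, 0, 0, 0.6]],
])

```text
time_s: 9.7
tcp_pos: [621.1, 209.2, 142.9]
eef_rot: [-0.0, 0.779, 0.627, -0.0]
ft_force: [-4.6, -1.3, 3.4]
grip_width: 0.13
finger_force: 50.0
```

```bash
python3 m.py
```

```text
t 9.9 tcp [621.1 209.2 142.9] ang 77.64 F [-4.7 -1.   3.9] M [-0.281  0.915  0.192] j7 -0.83
```

servo_tool([
  [[0, -0.0007, 0, 0, 0, 1.5], [0, -0.0007, 0, 0, 0, 3.0], [0, -0.0007, 0, 0, 0, 4.5], [0, -0.0007, 0, 0, 0, 6.0], [0, -0.0007, 0, 0, 0, 6.95], [0, -0.0007, 0, 0, 0, 6.95], [0, -0.0007, 0, 0, 0, 6.95], [0, -0.0007, 0, 0, 0, 6.95]],
])

```text
time_s: 10.7
tcp_pos: [620.7, 209.4, 142.9]
eef_rot: [-0.0, 0.931, 0.366, 0.0]
ft_force: [-2.4, -0.7, 2.7]
grip_width: 0.131
finger_force: 50.0
```

```bash
python3 m.py; python3 - <<'E'
from h import *
json.dump([620.8,209.2,143.0,42.9],open("cmd.json","w"))
to(671.3,80.5,190,98.5)
E
```

```text
t 10.9 tcp [620.7 209.3 142.9] ang 42.91 F [-2.6 -0.5  2.7] M [-0.12   0.552  0.253] j7 -1.39
row: [-0.0506, 0.1287, -0.047] turn -11.12
```

servo_tool([
  [[0, 0, 0, 0, 0, 0], [0, 0, 0, 0, 0, 0], [0, 0, 0, 0, 0, 0], [0, 0, -0.047, 0, 0, 0], [-0.0506, 0.1282, -0.047, 0, 0, -11.1], [-0.0506, 0.1282, -0.047, 0, 0, -11.1], [-0.0506, 0.1282, -0.047, 0, 0, -11.1], [-0.0506, 0.1282, -0.047, 0, 0, -11.1], [-0.0506, 0.1282, -0.047, 0, 0, -11.1], [-0.0506, 0.1282, -0.047, 0, 0, -11.1], [-0.0506, 0.1282, -0.047, 0, 0, -11.1], [-0.0506, 0.1282, -0.047, 0, 0, -11.1]],
], gripper=0.45)

```text
time_s: 12.1
tcp_pos: [670.8, 80.7, 189.7]
eef_rot: [-0.0, 0.654, 0.757, 0.0]
ft_force: [0.0, 0.0, 0.8]
grip_width: 0.451
finger_force: 0.0
```

```bash
python3 - <<'E'
from h import *
done(-0.0506,0.1282,-0.047,-11.1)
st(); to(670.8,80.7,143,98.5)
from vis import *; from cell import viewer
for b in bars(viewer.snapshot("side")): print(b)
E
```

```text
t 12.1 tcp [670.8  80.7 189.7] ang 98.38 F [0.  0.  0.8] M [ 0.004 -0.158  0.008] j7 -0.252 w 0.451 ff 0.0 cmd [671.   80.8 190.   98.4]
row: [-0.0001, -0.0002, 0.047] turn -0.02
([619.6, 208.7], np.float64(167.0), np.float64(48.3), [64.0, 12.0], 143, [295.0, 175.0])
([670.1, 79.9], np.float64(165.8), np.float64(101.5), [13.0, 65.0], 176, [360.0, 198.0])
([490.9, 158.9], np.float64(166.4), np.float64(132.9), [15.0, 65.0], 269, [255.0, 215.0])
([540.7, 29.4], np.float64(167.6), np.float64(53.7), [63.0, 11.0], 192, [321.0, 241.0])
```

servo_tool([
  [[0, 0.0, 0.047, 0, 0, 0], [0, 0.0, 0.047, 0, 0, 0], [0, 0.0, 0.047, 0, 0, 0], [0, 0.0, 0.047, 0, 0, 0], [0, 0.0, 0.047, 0, 0, 0]],
])

```text
time_s: 12.65
tcp_pos: [671.5, 81.3, 144.9]
eef_rot: [0.001, 0.654, 0.757, 0.001]
ft_force: [0.1, 0.5, -0.3]
grip_width: 0.45
finger_force: 0.0
```

servo_tool([
  [[0, 0, 0, 0, 0, 0], [0, 0, 0, 0, 0, 0], [0, 0, 0, 0, 0, 0], [0, 0, 0, 0, 0, 0], [0, 0, 0, 0, 0, 0], [0, 0, 0, 0, 0, 1.5], [0, 0, 0, 0, 0, 2.3], [0, 0, 0, 0, 0, 2.3], [0, 0, 0, 0, 0, 2.3], [0, 0, 0, 0, 0, 2.3]],
], gripper=0.0)

```text
time_s: 13.65
tcp_pos: [671.2, 81.0, 143.1]
eef_rot: [0.0, 0.726, 0.688, 0.001]
ft_force: [4.9, 0.7, -1.6]
grip_width: 0.133
finger_force: 50.0
```

```bash
python3 m.py
```

```text
t 13.85 tcp [671.2  81.  143.1] ang 86.92 F [ 5.8  0.6 -0.8] M [ 0.155 -1.285  0.149] j7 -0.46
```

servo_tool([
  [[0, 0.0008, 0, 0, 0, 0.5], [0, 0.0008, 0, 0, 0, 0.5], [0, 0.0008, 0, 0, 0, 0.5], [0, 0.0008, 0, 0, 0, 0.5]],
])

```text
time_s: 14.25
tcp_pos: [671.3, 81.0, 143.0]
eef_rot: [-0.0, 0.741, 0.672, -0.0]
ft_force: [1.4, 1.2, 1.4]
grip_width: 0.134
finger_force: 50.0
```

```bash
python3 m.py
```

```text
t 14.45 tcp [671.3  81.  143. ] ang 84.39 F [0.9 0.9 2.3] M [ 0.129 -0.285  0.183] j7 -0.5
```

```bash
python3 -c "from m import rd; rd(10)"
```

```text
t 14.95 tcp [671.4  80.9 143. ] ang 84.36 F [0.4 0.8 3.2] M [ 0.169 -0.124  0.22 ] j7 -0.5
```

servo_tool([
  [[0, 0.0002, 0, 0, 0, 0.5], [0, 0.0002, 0, 0, 0, 0.5], [0, 0.0002, 0, 0, 0, 0.5], [0, 0.0002, 0, 0, 0, 0.5]],
])

```text
time_s: 15.35
tcp_pos: [671.5, 80.9, 143.0]
eef_rot: [-0.0, 0.755, 0.655, -0.0]
ft_force: [-1.2, 0.6, 5.7]
grip_width: 0.134
finger_force: 50.0
```

```bash
python3 -c "from m import rd; rd(10)"
```

```text
t 15.85 tcp [671.5  81.  143. ] ang 81.89 F [-1.6  1.   5.4] M [0.235 0.361 0.222] j7 -0.54
```

servo_tool([
  [[0, -0.0002, -0.0002, 0, 0, 1.5], [0, -0.0002, -0.0002, 0, 0, 3.0], [0, -0.0002, -0.0002, 0, 0, 4.5], [0, -0.0002, -0.0002, 0, 0, 5.8], [0, -0.0002, -0.0002, 0, 0, 6.2], [0, -0.0002, -0.0002, 0, 0, 6.2], [0, -0.0002, -0.0002, 0, 0, 6.2]],
])

```text
time_s: 16.55
tcp_pos: [671.5, 81.0, 143.1]
eef_rot: [-0.0, 0.903, 0.43, 0.0]
ft_force: [-0.2, 0.9, 2.4]
grip_width: 0.135
finger_force: 50.0
```

```bash
python3 m.py; python3 - <<'E'
from h import *
json.dump([671.5,81.0,143.1,50.9],open("cmd.json","w"))
to(492.1,159.4,190,132.9)
E
```

```text
t 16.75 tcp [671.5  80.9 143. ] ang 50.91 F [0.8 1.4 2.6] M [ 0.368 -0.224  0.279] j7 -1.04
row: [-0.0523, -0.1887, -0.0469] turn -16.4
```

servo_tool([
  [[0, 0, 0, 0, 0, 0], [0, 0, 0, 0, 0, 0], [0, 0, 0, 0, 0, 0], [0, 0, -0.0469, 0, 0, 0], [-0.0523, -0.1887, -0.0469, 0, 0, -13.0], [-0.0523, -0.1887, -0.0469, 0, 0, -13.0], [-0.0523, -0.1887, -0.0469, 0, 0, -13.0], [-0.0523, -0.1887, -0.0469, 0, 0, -13.0], [-0.0523, -0.1887, -0.0469, 0, 0, -13.0], [-0.0523, -0.1887, -0.0469, 0, 0, -13.0], [-0.0523, -0.1887, -0.0469, 0, 0, -13.0], [-0.0523, -0.1887, -0.0469, 0, 0, -13.0]],
], gripper=0.45)

```text
time_s: 17.95
tcp_pos: [491.9, 159.1, 190.0]
eef_rot: [0.0, 0.529, 0.849, -0.0]
ft_force: [0.8, 0.3, -1.0]
grip_width: 0.45
finger_force: 0.0
```

servo_tool([
  [[0, 0, 0, 0, 0, -1.7], [0, 0, 0, 0, 0, -3.4], [0, 0, 0, 0, 0, -3.4], [0, 0, 0.02, 0, 0, -3.4], [0, 0, 0.047, 0, 0, -3.4], [0, 0, 0.047, 0, 0, -3.4], [0, 0, 0.047, 0, 0, -3.4], [0, 0, 0.047, 0, 0, -3.4]],
])

```text
time_s: 18.75
tcp_pos: [492.7, 159.8, 144.3]
eef_rot: [0.001, 0.401, 0.916, 0.001]
ft_force: [-0.5, 0.6, 0.1]
grip_width: 0.447
finger_force: 0.0
```

```bash
python3 - <<'E'
from h import *
done(-0.0523,-0.1887,-0.0469,-13); done(0,0,.047,-3.4); st()
E
```

```text
t 18.75 tcp [492.7 159.8 144.3] ang 132.76 F [-0.5  0.6  0.1] M [ 0.087 -0.091  0.008] j7 0.216 w 0.447 ff 0.0 cmd [492.1 159.4 143.  132.9]
```

servo_tool([
  [[0, 0, 0, 0, 0, 0], [0, 0, 0, 0, 0, 0], [0, 0, 0, 0, 0, 0], [0, 0, 0, 0, 0, 0], [0, 0, 0, 0, 0, 0], [0, 0, 0, 0, 0, 1.5], [0, 0, 0, 0, 0, 2.2], [0, 0, 0, 0, 0, 2.2], [0, 0, 0, 0, 0, 2.2], [0, 0, 0, 0, 0, 2.2]],
], gripper=0.0)

```text
time_s: 19.75
tcp_pos: [492.2, 159.4, 143.2]
eef_rot: [0.0, 0.485, 0.874, -0.0]
ft_force: [-1.6, -1.0, 2.2]
grip_width: 0.132
finger_force: 50.0
```

```bash
python3 -c "from m import rd; rd(6)"
```

```text
t 20.05 tcp [492.1 159.4 143.1] ang 121.88 F [-1.3 -1.3  3.8] M [-0.297  0.214 -0.002] j7 0.03
```

Knob C is still idle, so I'll step on.

servo_tool([
  [[0, 0, 0, 0, 0, 1.2], [0, 0, 0, 0, 0, 1.2], [0, 0, 0, 0, 0, 1.2], [0, 0, 0, 0, 0, 1.2]],
])

```text
time_s: 20.45
tcp_pos: [492.1, 159.4, 143.1]
eef_rot: [0.0, 0.53, 0.848, -0.0]
ft_force: [-1.8, -1.5, 5.4]
grip_width: 0.133
finger_force: 50.0
```

```bash
python3 -c "from m import rd; rd(6)"
```

```text
t 20.75 tcp [492.1 159.4 143.1] ang 116.0 F [-2.1 -1.8  5.2] M [-0.382  0.278  0.126] j7 -0.07
```

servo_tool([
  [[0, 0, -0.0002, 0, 0, 1.5], [0, 0, -0.0002, 0, 0, 3.0], [0, 0, -0.0002, 0, 0, 4.5], [0, 0, -0.0002, 0, 0, 6.0], [0, 0, -0.0002, 0, 0, 7.2], [0, 0, -0.0002, 0, 0, 7.2], [0, 0, -0.0002, 0, 0, 7.2], [0, 0, -0.0002, 0, 0, 7.2]],
])

```text
time_s: 21.55
tcp_pos: [492.1, 159.4, 143.1]
eef_rot: [-0.0, 0.766, 0.643, -0.0]
ft_force: [-0.8, -1.6, 3.7]
grip_width: 0.135
finger_force: 50.0
```

```bash
python3 m.py; python3 - <<'E'
from h import *
json.dump([492.1,159.4,143.2,79.9],open("cmd.json","w"))
to(542.2,30.5,190,53.3)
E
```

```text
t 21.75 tcp [492.1 159.4 143.1] ang 79.94 F [-1.6 -1.6  3.5] M [-0.465  0.201  0.253] j7 -0.68
row: [-0.1181, 0.0719, -0.0468] turn 5.32
```

servo_tool([
  [[0, 0, 0, 0, 0, 0], [0, 0, 0, 0, 0, 0], [0, 0, 0, 0, 0, 0], [0, 0, -0.0468, 0, 0, 0], [-0.1181, 0.0719, -0.0468, 0, 0, 5.3], [-0.1181, 0.0719, -0.0468, 0, 0, 5.3], [-0.1181, 0.0719, -0.0468, 0, 0, 5.3], [-0.1181, 0.0719, -0.0468, 0, 0, 5.3], [-0.1181, 0.0719, -0.0468, 0, 0, 5.3], [-0.1181, 0.0719, -0.0468, 0, 0, 5.3]],
], gripper=0.45)

```text
time_s: 22.75
tcp_pos: [541.8, 31.9, 190.0]
eef_rot: [-0.0, 0.893, 0.45, 0.0]
ft_force: [0.0, 1.2, -0.2]
grip_width: 0.449
finger_force: 0.0
```

```bash
python3 - <<'E'
from h import *
done(-0.1181,0.0719,-0.0468,5.3); st()
from vis import *; from cell import viewer
for n in ("side","top"):
    for b in bars(viewer.snapshot(n)): print(b)
to(542.2,30.5,143,53.3)
E
```

```text
t 22.75 tcp [541.8  31.9 190. ] ang 53.51 F [ 0.   1.2 -0.2] M [ 0.033 -0.05   0.027] j7 -0.859 w 0.449 ff 0.0 cmd [542.2  30.5 190.   53.4]
([490.4, 158.2], np.float64(167.0), np.float64(85.7), [65.0, 12.0], 198, [255.0, 216.0])
([541.5, 30.0], np.float64(167.5), np.float64(53.7), [64.0, 12.0], 202, [321.0, 241.0])
([802.7, -543.4], np.float64(172.8), np.float64(125.8), [32.0, 54.0], 477, [614.0, 97.0])
([618.4, 207.3], np.float64(167.6), np.float64(47.6), [60.0, 10.0], 175, [223.0, 221.0])
([490.6, 156.7], np.float64(167.6), np.float64(86.3), [60.0, 11.0], 237, [255.0, 289.0])
row: [-0.0, 0.0, 0.047] turn 0.02
```

servo_tool([
  [[0, 0, 0.047, 0, 0, 0], [0, 0, 0.047, 0, 0, 0], [0, 0, 0.047, 0, 0, 0], [0, 0, 0.047, 0, 0, 0], [0, 0, 0.047, 0, 0, 0], [0, 0, 0.047, 0, 0, 0]],
])

```text
time_s: 23.45
tcp_pos: [542.7, 30.7, 144.3]
eef_rot: [0.0, 0.894, 0.449, 0.001]
ft_force: [-0.0, 0.7, 0.3]
grip_width: 0.449
finger_force: 0.0
```

servo_tool([
  [[0, 0, 0, 0, 0, 0], [0, 0, 0, 0, 0, 0], [0, 0, 0, 0, 0, 0], [0, 0, 0, 0, 0, 0], [0, 0, 0, 0, 0, 0], [0, 0, 0, 0, 0, 1.5], [0, 0, 0, 0, 0, 3.0], [0, 0, 0, 0, 0, 4.5], [0, 0, 0, 0, 0, 6.0], [0, 0, 0, 0, 0, 7.5], [0, 0, 0, 0, 0, 8.1], [0, 0, 0, 0, 0, 8.1]],
], gripper=0.0)

```text
time_s: 24.65
tcp_pos: [542.3, 30.4, 143.1]
eef_rot: [0.0, 0.994, 0.112, 0.0]
ft_force: [1.6, -1.5, -1.1]
grip_width: 0.129
finger_force: 50.0
```

```bash
python3 m.py; python3 - <<'E'
from h import *
json.dump([542.2,30.5,143.0,12.9],open("cmd.json","w"))
to(620.9,209.4,190,47.7)
E
```

```text
t 24.85 tcp [542.3  30.4 143.1] ang 12.94 F [ 1.6 -1.2 -0.5] M [-0.261 -0.401  0.297] j7 -1.57
row: [0.1167, -0.1568, -0.047] turn -6.96
```

servo_tool([
  [[0, 0, 0, 0, 0, 0], [0, 0, 0, 0, 0, 0], [0, 0, 0, 0, 0, 0], [0, 0, -0.047, 0, 0, 0], [0.1167, -0.1568, -0.047, 0, 0, -7.0], [0.1167, -0.1568, -0.047, 0, 0, -7.0], [0.1167, -0.1568, -0.047, 0, 0, -7.0], [0.1167, -0.1568, -0.047, 0, 0, -7.0], [0.1167, -0.1568, -0.047, 0, 0, -7.0], [0.1167, -0.1568, -0.047, 0, 0, -7.0], [0.1167, -0.1568, -0.047, 0, 0, -7.0]],
], gripper=0.45)

```text
time_s: 25.95
tcp_pos: [620.9, 208.1, 189.8]
eef_rot: [0.0, 0.915, 0.405, -0.0]
ft_force: [-0.5, -0.2, -0.5]
grip_width: 0.448
finger_force: 0.0
```

servo_tool([
  [[0, 0, 0.047, 0, 0, 0], [0, 0, 0.047, 0, 0, 0], [0, 0, 0.047, 0, 0, 0], [0, 0, 0.047, 0, 0, 0], [0, 0, 0.047, 0, 0, 0], [0, 0, 0.047, 0, 0, 0]],
])

```text
time_s: 26.55
tcp_pos: [621.5, 209.6, 144.5]
eef_rot: [0.0, 0.914, 0.405, 0.001]
ft_force: [-0.6, 0.7, 0.5]
grip_width: 0.453
finger_force: 0.0
```

```bash
python3 m.py
```

```text
t 26.75 tcp [621.2 209.5 143.7] ang 47.84 F [ 0.1 -0.1  0.2] M [-0.018 -0.045 -0.031] j7 -1.32
```

servo_tool([
  [[0, 0, 0, 0, 0, 0], [0, 0, 0, 0, 0, 0], [0, 0, 0, 0, 0, 0], [0, 0, 0, 0, 0, 0], [0, 0, 0, 0, 0, 0], [0, 0, 0, 0, 0, 1.5], [0, 0, 0, 0, 0, 3.0], [0, 0, 0, 0, 0, 4.5], [0, 0, 0, 0, 0, 6.0], [0, 0, 0, 0, 0, 7.5], [0, 0, 0, 0, 0, 8.2], [0, 0, 0, 0, 0, 8.2]],
], gripper=0.0)

```text
time_s: 27.95
tcp_pos: [620.7, 209.7, 143.0]
eef_rot: [0.0, 0.998, 0.06, -0.0]
ft_force: [-1.9, 1.3, 0.6]
grip_width: 0.133
finger_force: 50.0
```

```bash
python3 m.py; python3 - <<'E'
from h import *
json.dump([620.9,209.4,143.0,6.9],open("cmd.json","w"))
to(671.5,81.0,190,55.9)
E
```

```text
t 28.15 tcp [620.7 209.7 143. ] ang 6.98 F [-1.6  0.8  0.1] M [0.156 0.336 0.286] j7 -1.99
row: [0.0348, 0.1335, -0.047] turn -9.8
```

servo_tool([
  [[0, 0, 0, 0, 0, 0], [0, 0, 0, 0, 0, 0], [0, 0, 0, 0, 0, 0], [0, 0, -0.047, 0, 0, 0], [0.0348, 0.1335, -0.047, 0, 0, -9.8], [0.0348, 0.1335, -0.047, 0, 0, -9.8], [0.0348, 0.1335, -0.047, 0, 0, -9.8], [0.0348, 0.1335, -0.047, 0, 0, -9.8], [0.0348, 0.1335, -0.047, 0, 0, -9.8], [0.0348, 0.1335, -0.047, 0, 0, -9.8], [0.0348, 0.1335, -0.047, 0, 0, -9.8]],
], gripper=0.45)

```text
time_s: 29.25
tcp_pos: [671.6, 80.5, 189.9]
eef_rot: [-0.0, 0.883, 0.469, 0.0]
ft_force: [0.3, -0.0, 0.2]
grip_width: 0.447
finger_force: 0.0
```

servo_tool([
  [[0, 0, 0.047, 0, 0, 0], [0, 0, 0.047, 0, 0, 0], [0, 0, 0.047, 0, 0, 0], [0, 0, 0.047, 0, 0, 0], [0, 0, 0.047, 0, 0, 0], [0, 0, 0.047, 0, 0, 0]],
])

```text
time_s: 29.85
tcp_pos: [672.1, 81.2, 144.5]
eef_rot: [0.0, 0.884, 0.468, 0.001]
ft_force: [-0.7, -0.9, -0.2]
grip_width: 0.449
finger_force: 0.0
```

```bash
python3 m.py
```

```text
t 30.05 tcp [671.7  81.  143.7] ang 55.84 F [-0.2  0.1  0.2] M [-0.016 -0.043  0.001] j7 -0.97
```

servo_tool([
  [[0, 0, 0, 0, 0, 0], [0, 0, 0, 0, 0, 0], [0, 0, 0, 0, 0, 0], [0, 0, 0, 0, 0, 0], [0, 0, 0, 0, 0, 0], [0, 0, 0, 0, 0, 1.5], [0, 0, 0, 0, 0, 3.0], [0, 0, 0, 0, 0, 4.5], [0, 0, 0, 0, 0, 6.0], [0, 0, 0, 0, 0, 7.5], [0, 0, 0, 0, 0, 8.2], [0, 0, 0, 0, 0, 8.2]],
], gripper=0.0)

```text
time_s: 31.25
tcp_pos: [671.5, 80.8, 143.0]
eef_rot: [0.0, 0.992, 0.129, 0.0]
ft_force: [0.7, -0.5, -0.7]
grip_width: 0.131
finger_force: 50.0
```

```bash
python3 m.py; python3 - <<'E'
from h import *
json.dump([671.5,81.0,143.0,14.9],open("cmd.json","w"))
to(492.1,159.4,190,84.9)
E
```

```text
t 31.45 tcp [671.5  80.8 143. ] ang 14.95 F [ 1.2 -1.4 -0.6] M [-0.18  -0.279  0.322] j7 -1.64
row: [-0.1532, -0.1219, -0.047] turn -14.0
```

servo_tool([
  [[0, 0, 0, 0, 0, 0], [0, 0, 0, 0, 0, 0], [0, 0, 0, 0, 0, 0], [0, 0, -0.047, 0, 0, 0], [-0.1532, -0.1219, -0.047, 0, 0, -13.0], [-0.1532, -0.1219, -0.047, 0, 0, -13.0], [-0.1532, -0.1219, -0.047, 0, 0, -13.0], [-0.1532, -0.1219, -0.047, 0, 0, -13.0], [-0.1532, -0.1219, -0.047, 0, 0, -13.0], [-0.1532, -0.1219, -0.047, 0, 0, -13.0], [-0.1532, -0.1219, -0.047, 0, 0, -13.0], [-0.1532, -0.1219, -0.047, 0, 0, -13.0]],
], gripper=0.45)

```text
time_s: 32.65
tcp_pos: [491.9, 159.6, 190.2]
eef_rot: [0.0, 0.765, 0.644, 0.0]
ft_force: [1.0, 0.3, 0.4]
grip_width: 0.453
finger_force: 0.0
```

servo_tool([
  [[0, 0, 0, 0, 0, -1.0], [0, 0, 0, 0, 0, -1.0], [0, 0, 0.047, 0, 0, -1.0], [0, 0, 0.047, 0, 0, -1.0], [0, 0, 0.047, 0, 0, -1.0], [0, 0, 0.047, 0, 0, -1.0], [0, 0, 0.047, 0, 0, -1.0], [0, 0, 0.047, 0, 0, -1.0]],
])

```text
time_s: 33.45
tcp_pos: [492.8, 159.8, 144.2]
eef_rot: [0.0, 0.738, 0.674, 0.001]
ft_force: [0.7, -0.5, 0.1]
grip_width: 0.453
finger_force: 0.0
```

```bash
python3 m.py
```

```text
t 33.65 tcp [492.4 159.6 143.6] ang 84.83 F [-0.5  0.2 -0.4] M [-0.022 -0.116 -0.007] j7 -0.59
```

servo_tool([
  [[0, 0, 0, 0, 0, 0], [0, 0, 0, 0, 0, 0], [0, 0, 0, 0, 0, 0], [0, 0, 0, 0, 0, 0], [0, 0, 0, 0, 0, 0], [0, 0, 0, 0, 0, 1.5], [0, 0, 0, 0, 0, 3.0], [0, 0, 0, 0, 0, 4.5], [0, 0, 0, 0, 0, 6.0], [0, 0, 0, 0, 0, 7.5], [0, 0, 0, 0, 0, 8.2], [0, 0, 0, 0, 0, 8.2]],
], gripper=0.0)

```text
time_s: 34.85
tcp_pos: [492.1, 159.5, 143.0]
eef_rot: [0.0, 0.928, 0.373, -0.0]
ft_force: [-0.2, -1.2, 0.0]
grip_width: 0.132
finger_force: 50.0
```

```bash
python3 m.py
```

```text
t 35.05 tcp [492.1 159.5 143. ] ang 43.96 F [-0.3 -0.7 -0.2] M [-0.172 -0.01   0.273] j7 -1.29
```

servo_tool([
  [[0, 0, 0, 0, 0, 0], [0, 0, 0, 0, 0, 0], [0, 0, 0, 0, 0, 0], [0, 0, -0.047, 0, 0, 0], [0, 0, -0.06, 0, 0, 0], [0, 0, -0.12, 0, 0, 0], [0, 0, -0.12, 0, 0, 0], [0, 0, -0.12, 0, 0, 0], [0, 0, -0.12, 0, 0, 0]],
], gripper=0.45)

```text
time_s: 35.95
tcp_pos: [491.9, 159.4, 262.2]
eef_rot: [0.0, 0.928, 0.373, -0.0]
ft_force: [-1.3, 0.6, 0.7]
grip_width: 0.448
finger_force: 0.0
```

```bash
python3 - <<'E'
from h import *; st()
from vis import *; from cell import viewer
for n in ("side","top"):
    d=viewer.snapshot(n); print(n)
    if n=="side": cv2.imwrite("pics/fin.png",d["color"][:,:,::-1])
    for b in bars(d): print(b)
E
```

```text
t 35.95 tcp [491.9 159.4 262.2] ang 43.84 F [-1.3  0.6  0.7] M [-0.033 -0.071  0.031] j7 -1.242 w 0.448 ff 0.0 cmd [671.5  81.  143.   14.9]
side
([619.6, 208.4], np.float64(166.0), np.float64(12.8), [63.0, 13.0], 193, [294.0, 175.0])
([669.8, 80.4], np.float64(166.7), np.float64(20.9), [66.0, 12.0], 189, [357.0, 196.0])
([490.3, 158.1], np.float64(167.2), np.float64(49.9), [65.0, 13.0], 193, [255.0, 216.0])
([542.3, 29.4], np.float64(166.7), np.float64(18.8), [65.0, 13.0], 246, [320.0, 242.0])
([69.0, -19.6], np.float64(163.8), np.float64(73.7), [42.0, 4.0], 72, [60.0, 429.0])
top
([803.5, -544.5], np.float64(172.7), np.float64(125.0), [32.0, 56.0], 483, [614.0, 97.0])
([668.1, 79.6], np.float64(167.8), np.float64(20.7), [60.0, 10.0], 158, [292.0, 190.0])
([540.2, 29.3], np.float64(168.2), np.float64(18.6), [60.0, 11.0], 179, [325.0, 256.0])
```

View pics/fin.png

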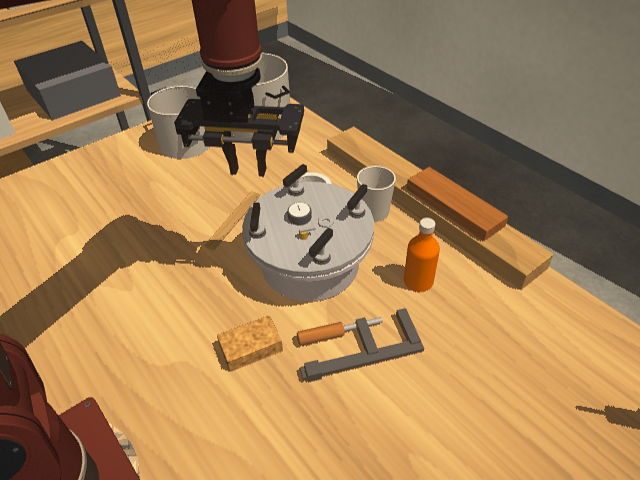

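The picture shows all four bars turned, at (320,242), (294,175), (357,196) and (255,216). The gripper is clear above and the other things are unmoved. Each bar rests about 35–36 deg past its first-pass position, as far as measured, so I'm handing in.

```bash
python3 -c "
from cell import workorder
print(workorder.close_job())"
```

```text
the job is handed in; nothing more can be done
None
```

I tightened all four knobs crosswise over two passes, each about 36° past its bite and then about 36° more; nothing else looked moved, and I handed the job in at about 36 s (no verdict was returned).

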